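# Fit the wire whisk to the whipping machine and hold it home

## Task

Pull the wire whisk up out of the wooden attachment stand and fit it to the whipping machine: bring it over the bowl with its stem down, turn it until its cross-shaped lugs mesh with the cross-shaped drive socket in the middle of the bowl, and slide it fully home against the ejector spring, until its collar sits flush on the orange drive hub. Finish while still holding the whisk by its head and pressing it down, for it springs up if let go; leave the flat paddle in the stand and do not move the mug, the salt shaker or the tumbler.

Things in the scene. Friction and masses are not known exactly. Their poses are not given: they have to be found in the camera images.
- whisk_grip (a point): Whisk with steel wire cage 60 mm across, 150 mm tall over all, 80 to 170 g; starts upright, stem down, in one of the stand's two wells. This point: centre of its black square grip head on top, 26 x 26 mm, 30 mm tall; z up the stem, x and y square to the head's flat faces. Below the head the cage tapers to 20 mm across. The pilot pin's tip (lowest end of the stem) is 135 mm below this point.
- whisk_collar (a point): Centre of the underside of the whisk's black collar (disc 44 mm across, 6 mm thick), 105 mm below the head's centre; axes as the head's. Right below it the lugs, 16 mm tall: a cross of two bars 32 mm long, 8 mm wide, along x and y (parallel to the head's faces), narrower in the lowest 3 mm. Below the lugs a pilot pin, 8 mm thick, pointed, ends 30 mm below this point.
- paddle_grip (a point): Centre of the head of the flat white paddle, upright in the other well; not to be used. Stem, collar and head as the whisk's; its flat blade is 62 mm wide, 8 mm thick.
- stand: Fixed wooden stand, block 165 mm along its x, 76 mm along y, 45 mm high, origin at the centre of its underside; two round wells (37 mm bore) at x = -45 and +45 mm. An attachment hangs in a well by its collar, which rests on the stand's top, so its head's centre is 150 mm above the worktop.
- machine: Fixed bottom-drive whipping machine: grey motor base 150 x 150 mm, 40 mm high, origin at the centre of its underside, black dial at its front (-x). On it a clear round bowl, 168 mm across at the rim, which is 150 mm above the worktop; in the middle of the bowl the orange drive hub, 48 mm square, its top 86 mm above the worktop.
- socket (a point): Centre of the mouth of the cross socket in the hub's top, z up; turns with the hub, which turns only stiffly (0.25 N m). Two slots along its x and y, each 36 x 11 mm (lugs 8 mm), so the whisk fits in four ways, a quarter turn apart. The pilot pin enters first; the lugs rest on the hub's top until they line up. Home: collar on the hub's top, whisk's head centre 105 mm above this point.
- ejector (a joint): Sprung ejector pin in the bottom of the socket, m; 0 = up, its top 18 mm below the mouth of the socket; the pilot pin pushes it down, 0.012 when the whisk is fully home. It pushes back with 3 N at first and about 8 N when home, and lifts the whisk again if it is let go.
- mug_mid (a point): Beige speckled mug with a handle, 82 mm across, 91 mm tall, half-way up; bystander.
- salt_shaker_mid (a point): Salt shaker, 44 mm across, 90 mm tall, half-way up; bystander.
- tumbler_mid (a point): Clear tumbler, 81 mm across, 93 mm tall, half-way up; bystander.

How it is judged:
On the way:
1. the whisk is held, lifted clear of the stand (height (world z) of whisk_collar above 0.12 m and contact force between the fingers and whisk above 1 N and contact force between whisk and stand below 0.1 N), for 0.2 s.
At the end, for the whole second after the job is handed in: The whisk is meshed and home: its collar within 2.5 mm of the top of the drive hub and within 4 mm of its axis, tilted less than 0.1 rad, the ejector pressed down more than 9.5 mm, and the fingers still hold it (more than 1 N) (z of whisk_collar in the frame of socket below 0.0025 m and horizontal distance between whisk_collar and socket below 0.004 m and angle between whisk_grip's own z axis and vertical below 0.1 rad and value of joint ejector above 0.0095 m and contact force between the fingers and whisk above 1 N); the arm keeps its last pose, push and grip.
It fails at once if the flat paddle is moved more than 3 cm (distance of paddle_grip from where it was at the start of the episode above 0.03 m).
It fails at once if the mug is moved more than 3 cm (distance of mug_mid from where it was at the start of the episode above 0.03 m).
It fails at once if the salt shaker is moved more than 3 cm (distance of salt_shaker_mid from where it was at the start of the episode above 0.03 m).
It fails at once if the tumbler is moved more than 3 cm (distance of tumbler_mid from where it was at the start of the episode above 0.03 m).
It also fails if it takes over 38 s, if anything falls off the work surface, if the arm or the gripper's body presses on something with over 40 N, if the wrist force passes 120 N, or if a joint passes its speed limit or range.

## Robot

A 6-joint arm with a two-finger parallel gripper is mounted at the origin on a cart in front of the work surface, level with it; the furniture and walls round the work are solid. World frame = base frame: x ahead of the robot, y to its left, z up, the work surface at z = 0. Lengths are in m, angles in rad, forces in N, time in s.
With the tool pointing down it reaches from about 0.325 to 0.775 m from the base axis. Payload 5.5 kg.
Tool frame: the origin (TCP) lies midway between the tips of the shut fingers; the grasp point (between the pads) lies 19 mm behind it; z points along the fingers, y is the direction in which the jaws open and shut (so a half turn about z gives the same grasp; the last joint's range is limited). The gripper opens to 88 mm and grips with 3 to 60 N. Pads are 20 mm wide; open, the fingers measure 115 mm over their backs; the gripper's body (75 mm by 178 mm) begins 61 mm behind the grasp point.
Start: joints at [-1.208, 0.091, 1.231, -0, 1.82, -0.057], TCP at [0.245, -0.548, 0.223] pointing down, gripper open.
Joint ranges: [-2.87, 2.87], [-0.86, 2.18], [0.17, 2.46], [-1.51, 4.65], [0.06, 2.69], [-2.65, 2.65]. Speed limits (rad/s): [2.57, 2.57, 3.01, 3.14, 3.14, 3.14].

## Interface

Orientations are given as [roll, pitch, yaw] about the fixed x, y, z axes, in that order (R = Rz(yaw) Ry(pitch) Rx(roll)).
In Python, from cell import * gives the robot as it stands. The module is installed in compiled form; this text tells all that it offers.
- The arm moves only by the tool jog_arm, never from a script. Its arguments are lists of equal length, an entry for each row: "offset": the shift along the world's x, y, z in m, a list of three; "rot": the turn, a rotation vector about the world's x, y, z in rad, a list of three; "claw": the closure, from -1 (fully open) to 1 (shut). A call has 1 to 12 rows; each row shifts and turns the commanded pose from where the row before left it; what a row does not reach is not made up. A row lasts 1/12 s, in which the tool goes at most 41.7 mm and 7.16 degrees, less where a joint would pass 70% of its speed; a pose out of reach is approached as far as the arm can. A call with a gripper value outside its range is refused whole. The fingers move at their own pace and stop on an object; "newtons" is the grip in N (left out, the last holds). Time passes only in rows, so rows that do not move let the fingers close. It gives the time, the measured TCP pose, the force and the opening at its end, in the units of the state.
- get_obs(): the state, without advancing time (a new reading comes with each control period).
- camera(name): name is "side" or "top"; returns (picture, depth): 384x512x3 uint8, red, green, blue; 384x512 float32, m along the optical axis (not along the pixel's ray), 0 where there is no reading.
- camera_info(name): a dict with "fx", "fy", "cx", "cy" (pixels), "dist_coeffs" ([k1, k2, p1, p2, k3] as OpenCV has them; the pictures are not rectified), "camera_from_world" (4x4, takes a point from world to camera coordinates). Camera axes: x right, y up, looking along -z (the intrinsics and any distortion apply to the point x, -y, -z); pixel columns grow to the right and rows downward; lengths in m; the calibration is good to about 2 mm. A picture is of the moment at which its call begins. camera_info takes no time and is no camera call.
- close_job(): hands the job in, once; it reports no verdict.
Trained networks look in the newest picture that a camera, given by its name, has taken for a name from the list of things; names that differ only in an ending like _2 or _b are one class to them, and where a whole thing is asked for, a point or a joint stands for the part that bears it (a point fixed in the world has none). Each returns a list of dicts, best first, with "score" (0 to 1); they miss things now and then, are a little off and sometimes report something else, mostly with a low value. They report only what shows in the picture. A call takes as long as a camera call.
- look_for(camera, thing): "bbox" ([left, top, right, bottom] in pixels, round what is visible of it).
The state is a dict: "time_s": time; "q": joint angles; "joint_velocities": joint speeds; "joint_efforts": joint torques, N m; "ee_pos": TCP position; "eef_rot": TCP orientation; "wrist_force": force on the tool from outside, world axes, zero at the start; "wrist_torque": the same for the moment, N m; "finger_gap": finger opening in m.
Only numpy, scipy, OpenCV 4.12 (cv2) and the standard library are available. Lean on these libraries where they do the work, as an engineer would, in place of code of your own. Each camera call takes 0.05 s, during which the arm holds its last target.

## Working session

There is one attempt and no reset: what is moved stays moved. The work goes in short steps, Python scripts to look and compute and a tool call to move; the robot and the scene stay as the last step left them, time stands still between calls to the robot, and variables do not carry over. Pictures are saved under pics/ and viewed, and the job is handed in when it is done.

Besides the shell and the picture viewer there is one more tool, called after "Request:" by a JSON object that holds its "fn" and its "kwargs". jog_arm: Moves the arm, as the interface text tells. Its arguments: {"type":"object","properties":{"offset":{"type":"array","items":{"type":"array","items":{"type":"number"}}},"rot":{"type":"array","items":{"type":"array","items":{"type":"number"}}},"claw":{"type":"array","items":{"type":"number"}},"newtons":{"type":"number"}},"required":["offset","rot","claw"]}

```bash
mkdir -p pics
cat > h.py <<'E'
from cell import *
import numpy as np, cv2
def snap(n,f):
    p,d=camera(n); cv2.imwrite(f'pics/{f}.png',cv2.cvtColor(p,cv2.COLOR_RGB2BGR)); np.save(f'pics/{f}.npy',d); return p,d
def cam(n):
    i=camera_info(n); K=np.array([[i['fx'],0,i['cx']],[0,i['fy'],i['cy']],[0,0,1]]); return K,np.array(i['dist_coeffs'],float),np.array(i['camera_from_world'])
def ray(n,uv):
    K,D,T=cam(n); u=cv2.undistortPoints(np.array(uv,float).reshape(-1,1,2),K,D).reshape(-1,2)
    d=np.c_[u[:,0],-u[:,1],-np.ones(len(u))]; R=T[:3,:3]; o=-R.T@T[:3,3]; return o,d@R
def at_z(n,uv,z):
    o,d=ray(n,uv); return o+d*((z-o[2])/d[:,2])[:,None]
def at_depth(n,uv,dep):
    o,d=ray(n,uv); return o+d*np.reshape(dep,(-1,1))
def proj(n,P):
    K,D,T=cam(n); P=np.atleast_2d(P)@T[:3,:3].T+T[:3,3]; P=P*[1,-1,-1]
    return cv2.projectPoints(P,np.zeros(3),np.zeros(3),K,D)[0].reshape(-1,2)
E
python3 - <<'E'
from h import *
for n in('top','side'):
    snap(n,n+'0')
    K,D,T=cam(n); print(n,K[0,0],D,(-T[:3,:3].T@T[:3,3]).round(3),(-T[2,:3]).round(2))
    for t in('whisk_grip','paddle_grip','stand','machine','socket','salt_shaker_mid','mug_mid','tumbler_mid'):
        print(t,[(np.round(r['bbox']).tolist(),round(r['score'],2)) for r in look_for(n,t)][:2])
o=get_obs();print(o)
E
```

```text
top 486.4431996010464 [-0.03421418  0.          0.          0.          0.        ] [-0.13   0.22   1.713] [ 0.35 -0.18 -0.92]
whisk_grip [([118.0, 242.0, 128.0, 260.0], 0.77)]
paddle_grip [([140.0, 236.0, 158.0, 258.0], 0.45)]
stand [([112.0, 237.0, 162.0, 268.0], 0.95)]
machine [([115.0, 242.0, 129.0, 262.0], 0.66), ([165.0, 182.0, 219.0, 243.0], 0.59)]
socket [([188.0, 208.0, 203.0, 224.0], 0.73)]
salt_shaker_mid [([334.0, 141.0, 346.0, 160.0], 0.66), ([187.0, 202.0, 203.0, 225.0], 0.63)]
mug_mid [([241.0, 202.0, 264.0, 233.0], 0.86)]
tumbler_mid [([358.0, 144.0, 385.0, 173.0], 0.62)]
side 431.5525800994512 [-0.10561228  0.          0.          0.          0.        ] [ 0.067 -1.496  1.062] [ 0.25  0.81 -0.53]
whisk_grip []
paddle_grip [([223.0, 152.0, 265.0, 197.0], 0.72)]
stand []
machine [([228.0, 151.0, 262.0, 197.0], 0.74)]
socket []
salt_shaker_mid [([291.0, 260.0, 304.0, 288.0], 0.61)]
mug_mid [([218.0, 194.0, 244.0, 222.0], 0.88)]
tumbler_mid [([267.0, 275.0, 289.0, 313.0], 0.76), ([220.0, 195.0, 247.0, 221.0], 0.31)]
{'time_s': 0.9, 'q': array([-1.20770889e+00,  9.11087832e-02,  1.23066445e+00,  2.45375424e-05,
        1.81983725e+00, -5.66896990e-02]), 'joint_velocities': array([ 9.68159089e-04,  1.05348102e-03,  1.18000371e-04,  9.77325549e-04,
       -7.60643926e-04, -4.92364239e-05]), 'joint_efforts': array([ 1.09367406e-05, -4.46191871e+01, -4.06509662e+01,  6.99380552e-02,
        1.95013883e-02,  3.80714596e-06]), 'ee_pos': array([ 0.24455025, -0.54791444,  0.22264604]), 'eef_rot': array([-3.14157620e+00, -2.47525502e-05,  4.19783183e-01]), 'wrist_force': array([-0.54044203,  0.01907297, -0.23938005]), 'wrist_torque': array([ 0.01641137, -0.03432025, -0.03271131]), 'finger_gap': 0.08806045486267765}
```

Run:
```python
import cv2
for n,(a,b,c,d) in {'top0':(100,130,280,275),'side0':(170,110,330,230)}.items():
    i=cv2.imread(f'pics/{n}.png'); cv2.imwrite(f'pics/{n}z.png',cv2.resize(i[b:d,a:c],None,fx=4.3 if n=='side0' else 4,fy=4.3 if n=='side0' else 4,interpolation=cv2.INTER_CUBIC))
```

```text
(no output)
```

View pics/top0.png

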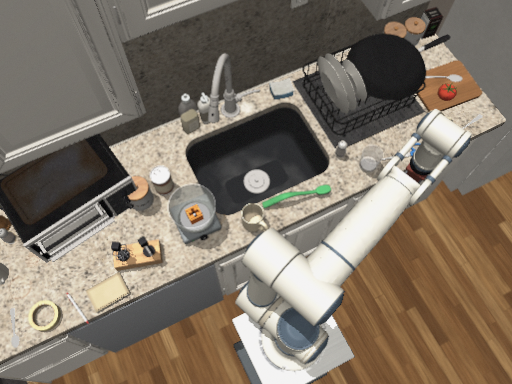

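View pics/side0.png

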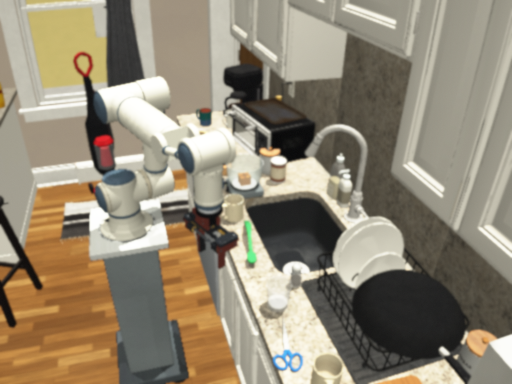

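View pics/top0z.png

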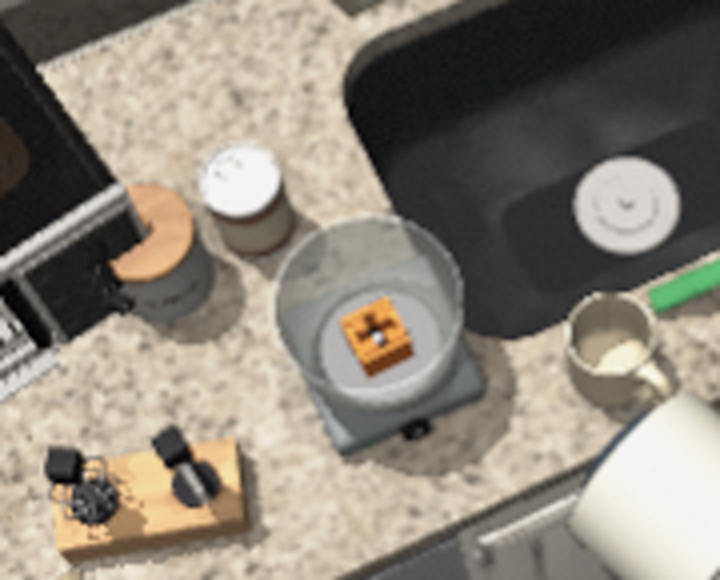

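View pics/side0z.png

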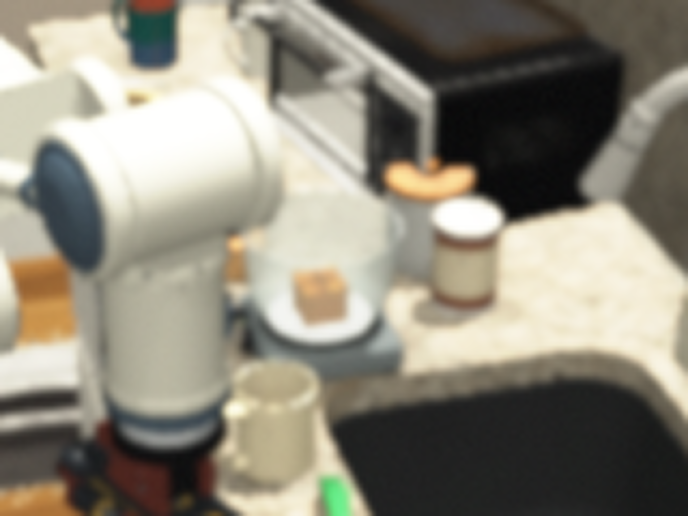

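```bash
python3 - <<'E'
from h import *
d=np.load('pics/top0.npy')
g=lambda u,v:[100+u/4-.5*0,130+v/4]
for nm,p,z in [('whisk',(65,465),.165),('paddle',(171,445),.165),('hubtopc',(376,332),.086),
  ('hub1',(341,316),.086),('hub2',(389,296),.086),('hub3',(411,342),.086),('hub4',(364,362),.086),
  ('bowl l',(274,305),.15),('bowl r',(464,300),.15),('bowl t',(365,213),.15),
  ('st tl',(55,498),.045),('st tr',(240,438),.045),('st br',(244,495),.045),('st bl',(62,548),.045),
  ('base r',(485,380),.04),('base bl',(345,452),.0)]:
    q=g(*p); P=at_z('top',[q],z)[0]; u,v=int(q[0]),int(q[1]); print(nm,np.round(q,1),P.round(3),'depthpt',at_depth('top',[q],d[v,u])[0].round(3))
E
python3 - <<'E'
import cv2
i=cv2.imread('pics/top0.png')
a=cv2.resize(i[232:276,105:170],None,fx=10,fy=10,interpolation=cv2.INTER_NEAREST); cv2.imwrite('pics/standz.png',a)
a=cv2.resize(i[180:245,165:225],None,fx=9,fy=9,interpolation=cv2.INTER_NEAREST); cv2.imwrite('pics/machz.png',a)
E
```

```text
whisk [116.2 246.2] [0.507 0.403 0.165] depthpt [0.505 0.403 0.17 ]
paddle [142.8 241.2] [0.484 0.318 0.165] depthpt [0.482 0.318 0.17 ]
hubtopc [194. 213.] [0.533 0.119 0.086] depthpt [0.539 0.118 0.073]
hub1 [185.2 209. ] [0.561 0.141 0.086] depthpt [0.578 0.139 0.046]
hub2 [197.2 204. ] [0.56  0.095 0.086] depthpt [0.575 0.092 0.049]
hub3 [202.8 215.5] [0.51  0.095 0.086] depthpt [0.515 0.094 0.075]
hub4 [191.  220.5] [0.512 0.14  0.086] depthpt [0.51  0.141 0.09 ]
bowl l [168.5 206.2] [0.569 0.192 0.15 ] depthpt [0.569 0.192 0.152]
bowl r [216. 205.] [0.5   0.043 0.15 ] depthpt [ 0.653 -0.    -0.228]
bowl t [191.2 183.2] [0.615 0.086 0.15 ] depthpt [0.684 0.074 0.005]
st tl [113.8 254.5] [0.532 0.436 0.045] depthpt [0.533 0.437 0.043]
st tr [160.  239.5] [0.511 0.268 0.045] depthpt [ 0.528  0.269 -0.001]
st br [161.  253.8] [0.46  0.285 0.045] depthpt [0.468 0.285 0.021]
st bl [115.5 267. ] [0.486 0.447 0.045] depthpt [0.487 0.447 0.042]
base r [221.2 225. ] [0.464 0.046 0.04 ] depthpt [0.479 0.042 0.   ]
base bl [186.2 243. ] [0.472 0.187 0.   ] depthpt [0.467 0.188 0.014]
```

View pics/standz.png

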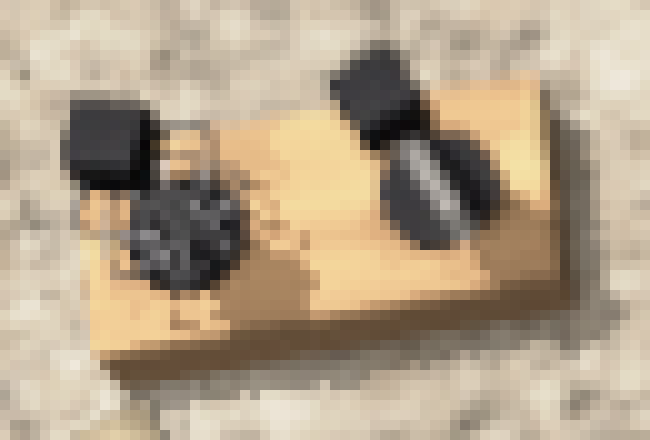

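View pics/machz.png

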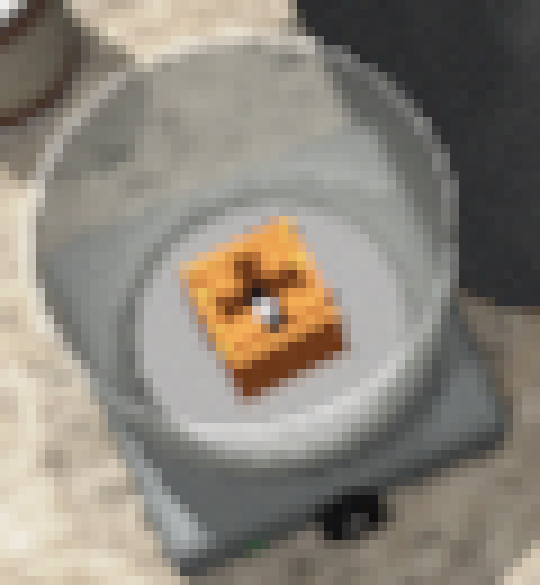

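```bash
cat > fit.py <<'E'
from h import *
from scipy.optimize import minimize
S=8
def render(polys,roi):
    x0,y0,x1,y1=roi; m=np.zeros(((y1-y0)*S,(x1-x0)*S),np.uint8)
    for P in polys:
        q=(P-[x0,y0]+.5)*S-.5
        cv2.fillConvexPoly(m,np.round(cv2.convexHull((q*16).astype(np.float32))).astype(np.int32),255,cv2.LINE_8,4)
    return cv2.resize(m,None,fx=1/S,fy=1/S,interpolation=cv2.INTER_AREA)/255.
def sq(x,y,a,s,z):
    c=np.array([[1,1],[1,-1],[-1,-1],[-1,1]])*s/2; R=np.array([[np.cos(a),-np.sin(a)],[np.sin(a),np.cos(a)]])
    return np.c_[c@R.T+[x,y],np.full(4,z)]
def fit(n,target,roi,x0,model,w=None):
    t=target[roi[1]:roi[3],roi[0]:roi[2]]; w=1 if w is None else w[roi[1]:roi[3],roi[0]:roi[2]]
    best=None
    for a in np.arange(-.8,.8,.2):
      for ini in (0.003,):
        f=lambda p:float((w*(render([proj(n,q) for q in model(p)],roi)-t)**2).sum())
        p0=np.array([x0[0],x0[1],a]); sx=np.vstack([p0,p0+[.006,0,0],p0+[0,.006,0],p0+[0,0,.2]])
        r=minimize(f,p0,method='Nelder-Mead',options=dict(initial_simplex=sx,maxiter=150,xatol=1e-4,fatol=1e-3))
        if best is None or r.fun<best.fun: best=r
        print(round(a,1),r.fun.__round__(2),r.x.round(4))
    return best
E
python3 - <<'E'
from fit import *
im=cv2.imread('pics/top0.png').astype(float); B,G,R=im[...,0],im[...,1],im[...,2]
# hub: orange measure -> all orange incl sides
sat=np.clip((R-B-40)/100,0,1)
roi=(180,198,208,230); 
print((R-B)[204:226:2,184:206:2].astype(int))
filled=(sat>.5).astype(np.uint8); filled=cv2.morphologyEx(filled,cv2.MORPH_CLOSE,np.ones((9,9)))
t=np.where((filled>0)&(cv2.erode(filled,np.ones((3,3)))>0),1,np.maximum(sat,0))
for h in (.046,.05,.056):
    print(h); b=fit('top',t,roi,(.535,.118),lambda p:[np.vstack([sq(*p,.048,.086),sq(*p,.048,h)])]); print('HUB',h,b.x,b.fun)
V=im.mean(2); dark=np.clip((150-V)/90,0,1)
for nm,roi,x0 in (('whisk',(107,236,126,256),(.507,.403)),('paddle',(134,232,154,254),(.484,.318))):
    w=np.ones(V.shape)
    if nm=='whisk': w[249:,117:]=0; w[240:,121:]=0
    else: w[245:,143:]=0
    b=fit('top',dark,roi,x0,lambda p:[np.vstack([sq(*p,.026,.165),sq(*p,.026,.135)])],w); print(nm,b.x,b.fun)
E
```

```text
[[  2   2   2   2   2  16  99   2   3   3   3]
 [  4   2   2  29 109 155 149  59   2   3   3]
 [  2  28 108 149 119 152 155 137   1   1   3]
 [ 18 140 151 149  82 120  94 123  68   1   1]
 [  3 125 145 140  54  39 125 150 143   3   1]
 [  3  36 147  82 124   1 108 155 149  68   1]
 [  1   6 125 154 154 105 114 145 110  63   2]
 [  1   2  33 148 148 144 110  84  83  87   5]
 [  2   1   2 100 111  85  84  82  33  10   2]
 [  1   2   2  20  83  83  34  10   2   3   2]
 [  1   2   2   2  30  10   1   1   2   3   3]]
0.046
-0.8 19.75 [0.5393 0.119  0.0187]
-0.6 19.92 [0.5397 0.1192 0.0011]
-0.4 19.68 [0.5397 0.1189 0.0093]
-0.2 19.67 [0.5398 0.1189 0.0063]
-0.0 19.75 [0.5396 0.1191 0.0282]
0.2 19.72 [0.5394 0.119  0.0106]
0.4 19.73 [ 0.5396  0.1191 -0.0026]
0.6 19.72 [0.5397 0.1189 0.0074]
HUB 0.046 [0.53977026 0.1188663  0.00627097] 19.669419838523645
0.05
-0.8 16.14 [0.5388 0.1193 0.0072]
-0.6 16.27 [0.5389 0.1192 0.0238]
-0.4 16.42 [0.5388 0.1191 0.025 ]
-0.2 16.42 [0.5388 0.1191 0.0172]
-0.0 16.4 [0.5389 0.1192 0.0238]
0.2 16.38 [0.5387 0.1189 0.0256]
0.4 16.27 [0.5389 0.1193 0.0254]

[... 841 characters left out ...]
allback, bounds=bounds,
                               **options)
    fsim[j] = func(sim[j])
              ~~~~^^^^^^^^
    fx = function(np.copy(x), *(wrapper_args + args))
  File "fit.py", line 18, in <lambda>
    f=lambda p:float((w*(render([proj(n,q) for q in model(p)],roi)-t)**2).sum())
                                 ~~~~^^^^^
  File "h.py", line 15, in proj
    K,D,T=cam(n); P=np.atleast_2d(P)@T[:3,:3].T+T[:3,3]; P=P*[1,-1,-1]
          ~~~^^^
  File "h.py", line 6, in cam
    i=camera_info(n); K=np.array([[i['fx'],0,i['cx']],[0,i['fy'],i['cy']],[0,0,1]]); return K,np.array(i['dist_coeffs'],float),np.array(i['camera_from_world'])
ValueError: time passes only in moves, steps and waits
```

```bash
python3 - <<'E'
from cell import *
import pickle
c={n:camera_info(n) for n in('top','side')}; pickle.dump(c,open('cam.pkl','wb')); print(get_obs()['time_s'])
E
sed -i 's/i=camera_info(n);/i=CI[n];/' h.py; sed -i '2a import pickle\nCI=pickle.load(open("cam.pkl","rb"))' h.py; sed -i '1d' h.py; sed -i 's/^def snap(n,f):/def snap(n,f):\n    from cell import camera/' h.py
cat > f2.py <<'E'
from fit import *
im=cv2.imread('pics/top0.png').astype(float); B,G,R=im[...,0],im[...,1],im[...,2]
def gfit(obs,w,roi,x0,mk,angs):
    t=obs[roi[1]:roi[3],roi[0]:roi[2]]; ww=w[roi[1]:roi[3],roi[0]:roi[2]]; best=None
    for a in angs:
        f=lambda p:float((ww*(mk(p,roi)-t)**2).sum())
        p0=np.array([*x0,a]); sx=np.vstack([p0,p0+[.006,0,0],p0+[0,.006,0],p0+[0,0,.2]])
        r=minimize(f,p0,method='Nelder-Mead',options=dict(initial_simplex=sx,maxiter=200,xatol=1e-4,fatol=1e-4))
        print(round(a,1),round(r.fun,3),r.x.round(4))
        if best is None or r.fun<best.fun: best=r
    return best
def hub(h):
    def mk(p,roi):
        top=render([proj('top',sq(*p,.048,.086))],roi)
        sl=[]
        for L,W in((.036,.011),(.011,.036)):
            c=np.array([[1,1],[1,-1],[-1,-1],[-1,1]])*[L/2,W/2];a=p[2];Rm=np.array([[np.cos(a),-np.sin(a)],[np.sin(a),np.cos(a)]])
            sl.append(proj('top',np.c_[c@Rm.T+p[:2],np.full(4,.086)]))
        al=render([proj('top',np.vstack([sq(*p,.048,.086),sq(*p,.048,h)]))],roi)
        s=render(sl,roi)
        return 150*top+84*(al-top).clip(0)-60*s*0, s
    return mk
roi=(180,198,210,232)
W=np.ones(R.shape)
for h in (.05,.056,.06,.064):
    mk=hub(h)
    t=(R-B)
    def f(p):
        m,s=mk(p,roi); return float((((1-s)*(m-t[roi[1]:roi[3],roi[0]:roi[2]])/100)**2).sum())
    best=None
    for a in(-.3,-.1,.1,.3,.6):
        p0=np.array([.536,.118,a]); sx=np.vstack([p0,p0+[.006,0,0],p0+[0,.006,0],p0+[0,0,.2]])
        r=minimize(f,p0,method='Nelder-Mead',options=dict(initial_simplex=sx,maxiter=200))
        if best is None or r.fun<best.fun: best=r
    print('hub',h,best.fun,best.x)
V=im.mean(2)
print(V[238:258,108:124].astype(int))
E
python3 f2.py
```

```text
0.9
hub 0.05 4.610506709727028 [0.53765796 0.11962572 0.02996793]
hub 0.056 7.067431180315264 [0.53731265 0.11975192 0.02984724]
hub 0.06 10.08214833217993 [0.53723534 0.11981234 0.02979017]
hub 0.064 13.570186372933486 [0.5372059  0.11983381 0.02950025]
[[209 216 211 214 201 188 183 191 194 197 203 195 154 149 173 173]
 [202 211 214 216 204 186 172 190 198 186 195 185 170 167 175 172]
 [201 203 203 204 205 195 196 203 199 188 192 197 187 181 186 203]
 [197 188 184 181 143 146 146 148 164 159 168 207 198 191 196 214]
 [193 182 169 171  89  79  78  80  95  94 102 127 178 205 205 214]
 [198 184 181 179  65  60  60  60  61  62  61  41 121 204 207 214]
 [205 196 189 155  61  61  61  61  61  60  57  18  59 134 146 150]
 [201 197 197 118  65  63  61  62  63  65  52  16  27  97 186 189]
 [188 189 201  85  63  63  64  65  66  64  40   6  53 151 202 192]
 [180 180 200  87  66  68  65  68  69  69  26  12  39 117 158 144]
 [177 188 199 105  43  45  44  47  49  53  20   9  77 202 189 182]
 [203 203 200 161  48  21  22  20  25  26   7  13  66 167 126 119]
 [205 202 199 189 130  46  14  11  10  13  11  14  46 108  69  38]
 [191 198 204 204 176 112 177 146  89 112 101  49  72  77  78  76]
 [173 198 204 203 161 154 192 184 146 176  84  80  83  76  70  82]
 [163 178 180 189 144 181 188 173 153 178  71  75  62  82  73  70]
 [136 155 173 184 142 146 181 178 149 146  64  76  47  64  80  73]
 [186 196 184 197 188 168 157 162 134 141 102 139 127  51  75  79]
 [208 191 185 198 200 205 201 182 160 123  74  92  96  79  95  90]
 [200 179 184 199 210 213 207 186 168 181  36  69 110 131  60  98]]
```

```bash
cat > f3.py <<'E'
from fit import *
im=cv2.imread('pics/top0.png').astype(float); V=im.mean(2)
for nm,roi,x0,bg in (('whisk',(106,236,123,253),(.511,.404),200),('paddle',(133,232,150,250),(.487,.318),195)):
    t=V[roi[1]:roi[3],roi[0]:roi[2]]
    def mk(p):
        top=render([proj('top',sq(*p,.026,.165))],roi); al=render([proj('top',np.vstack([sq(*p,.026,.165),sq(*p,.026,.135)]))],roi)
        return top,al
    def f(p):
        top,al=mk(p); m=62*top+15*(al-top).clip(0)+bg*(1-al)
        e=np.abs(m-t)/100; e=np.minimum(e,.6); return float((e**2).sum())
    R=[]
    for a in np.arange(-.7,.8,.2):
        p0=np.array([*x0,a]); sx=np.vstack([p0,p0+[.006,0,0],p0+[0,.006,0],p0+[0,0,.2]])
        r=minimize(f,p0,method='Nelder-Mead',options=dict(initial_simplex=sx,maxiter=200)); R.append((round(r.fun,3),r.x.round(4).tolist()))
    R.sort(key=lambda r:r[0]); print(nm,R[:4])
E
python3 f3.py
```

```text
whisk [(np.float64(16.637), [0.5132, 0.4067, -0.6085]), (np.float64(16.653), [0.5131, 0.4069, 0.9488]), (np.float64(16.663), [0.5132, 0.4066, 0.9577]), (np.float64(16.671), [0.5131, 0.4069, 0.9522])]
paddle [(np.float64(15.275), [0.4887, 0.3191, 0.1392]), (np.float64(15.309), [0.4887, 0.3191, 0.1402]), (np.float64(15.357), [0.4889, 0.3194, 0.1645]), (np.float64(15.401), [0.4888, 0.3193, 0.1596])]
```

Run:
```python
from fit import *
im=cv2.imread('pics/top0.png'); x0,y0,x1,y1=104,196,212,270; k=7
z=cv2.resize(im[y0:y1,x0:x1],None,fx=k,fy=k,interpolation=cv2.INTER_NEAREST)
def dr(P,c):
    q=((proj('top',P)-[x0,y0]+.5)*k).astype(int); cv2.polylines(z,[q],True,c,1)
for p in((.5132,.4067,-.6085),(.4887,.3191,.139)):
    dr(sq(*p,.026,.165),(0,255,0)); dr(sq(*p,.026,.135),(255,255,0))
    a=np.linspace(0,6.28,40); dr(np.c_[p[0]+.022*np.cos(a),p[1]+.022*np.sin(a),0*a+.051],(0,0,255))
dr(sq(.5377,.1197,.03,.048,.086),(0,255,0)); dr(np.c_[.5377+.084*np.cos(a),.1197+.084*np.sin(a),0*a+.15],(255,0,255))
cv2.imwrite('pics/ov.png',z)
```

```text
(no output)
```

View pics/ov.png

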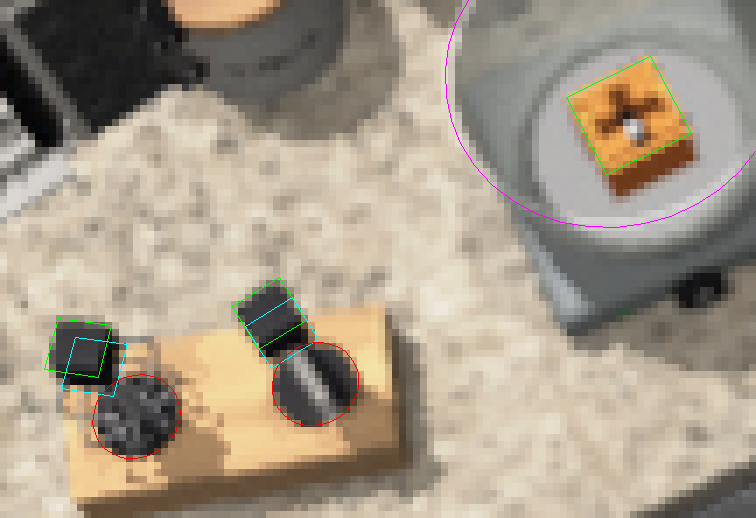

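Run:
```python
from h import *
d=np.load('pics/top0.npy'); v,u=np.mgrid[100:330,0:300]
P=at_depth('top',np.c_[u.ravel(),v.ravel()],d[v,u].ravel()); ok=d[v,u].ravel()>0
for c,r in(((.513,.407),.16),((.5377,.1197),.14),((.53,.26),.12)):
    m=ok&(np.hypot(P[:,0]-c[0],P[:,1]-c[1])<r)&(P[:,2]>.1); q=P[m]; h,_,_=np.histogram2d(q[:,0],q[:,1],bins=1)
    for xl in np.arange(c[0]-r,c[0]+r,.04):
        row=[]
        for yl in np.arange(c[1]-r,c[1]+r,.04):
            s=q[(q[:,0]>=xl)&(q[:,0]<xl+.04)&(q[:,1]>=yl)&(q[:,1]<yl+.04)]; row.append(round(s[:,2].max(),2) if len(s) else 0)
        print(round(xl,2),np.array(row))
    print()
```

```text
0.35 [0 0 0 0 0 0 0 0]
0.39 [0 0 0 0 0 0 0 0]
0.43 [0.   0.12 0.   0.   0.   0.   0.   0.  ]
0.47 [0.   0.17 0.17 0.17 0.17 0.   0.   0.  ]
0.51 [0.   0.   0.   0.17 0.17 0.   0.   0.  ]
0.55 [0 0 0 0 0 0 0 0]
0.59 [0.   0.   0.   0.19 0.19 0.19 0.19 0.19]
0.63 [0.   0.   0.   0.21 0.21 0.21 0.   0.  ]
0.67 [0 0 0 0 0 0 0 0]

0.4 [0 0 0 0 0 0 0 0]
0.44 [0.   0.   0.16 0.16 0.16 0.   0.   0.  ]
0.48 [0.   0.16 0.15 0.   0.15 0.16 0.   0.  ]
0.52 [0.   0.16 0.   0.   0.   0.16 0.   0.  ]
0.56 [0.   0.16 0.15 0.   0.15 0.15 0.   0.  ]
0.6 [0.   0.   0.16 0.16 0.15 0.   0.   0.  ]
0.64 [0 0 0 0 0 0 0 0]
0.68 [0 0 0 0 0 0 0 0]

0.41 [0 0 0 0 0 0]
0.45 [0.16 0.16 0.   0.   0.17 0.  ]
0.49 [0.   0.16 0.   0.   0.17 0.  ]
0.53 [0.   0.16 0.   0.   0.   0.  ]
0.57 [0.15 0.15 0.   0.   0.   0.  ]
0.61 [0 0 0 0 0 0]
```

Request:
{"fn": "jog_arm", "kwargs": {"offset": [[0, 0, 0.035], [0, 0.01, 0.035], [0.01, 0.035, 0.015], [0.012, 0.038, 0.01], [0.012, 0.039, 0.0], [0.012, 0.039, 0], [0.012, 0.039, 0], [0.012, 0.039, 0], [0.012, 0.039, 0], [0.012, 0.039, 0], [0.012, 0.039, 0], [0.012, 0.039, 0]], "rot": [[0, 0, 0.05], [0, 0, 0.05], [0, 0, 0.05], [0, 0, 0.05], [0, 0, 0.05], [0, 0, 0.05], [0, 0, 0.05], [0, 0, 0.05], [0, 0, 0.05], [0, 0, 0.05], [0, 0, 0.04], [0, 0, 0]], "claw": [-1, -1, -1, -1, -1, -1, -1, -1, -1, -1, -1, -1]}}

```text
time_s: 1.9
ee_pos: [0.3625, -0.151, 0.3179]
eef_rot: [3.14, -0.0, 0.961]
wrist_force: [1.1, 0.4, -0.2]
finger_gap: 0.0881
```

Run:
```python
from h import *
p,d=snap('side','side1')
c=proj('side',[[.513,.407,.15],[.538,.12,.086]]);print(c)
i=cv2.imread('pics/side1.png')[125:225,170:300]; cv2.imwrite('pics/side1z.png',cv2.resize(i,None,fx=6,fy=6,interpolation=cv2.INTER_NEAREST))
```

```text
[[223.54148944 135.8327271 ]
 [244.18675741 174.3568502 ]]
```

View pics/side1z.png

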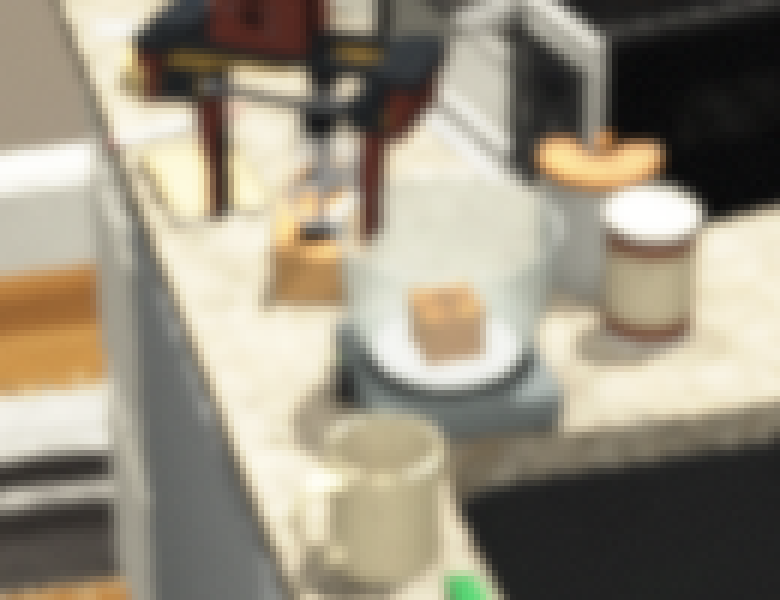

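Request:
{"fn": "jog_arm", "kwargs": {"offset": [[0.01, 0.039, 0], [0.01, 0.039, 0], [0.01, 0.039, 0], [0.01, 0.039, 0], [0.01, 0.039, 0], [0.01, 0.039, 0], [0.01, 0.039, 0], [0.01, 0.039, 0], [0.01, 0.039, 0], [0.01, 0.039, 0], [0.01, 0.039, 0], [0.01, 0.039, 0]], "rot": [[0, 0, 0], [0, 0, 0], [0, 0, 0], [0, 0, 0], [0, 0, 0], [0, 0, 0], [0, 0, 0], [0, 0, 0], [0, 0, 0], [0, 0, 0], [0, 0, 0], [0, 0, 0]], "claw": [-1, -1, -1, -1, -1, -1, -1, -1, -1, -1, -1, -1]}}

```text
time_s: 2.95
ee_pos: [0.4828, 0.317, 0.3176]
eef_rot: [3.141, -0.0, 0.96]
wrist_force: [-0.8, -2.3, 0.2]
finger_gap: 0.088
```

Request:
{"fn": "jog_arm", "kwargs": {"offset": [[0.01, 0.035, 0], [0.01, 0.035, 0], [0.0105, 0.02, -0.01], [0, 0, -0.03], [0, 0, -0.03], [0, 0, -0.02], [0, 0, 0], [0, 0, 0]], "rot": [[0, 0, 0], [0, 0, 0], [0, 0, 0], [0, 0, 0], [0, 0, 0], [0, 0, 0], [0, 0, 0], [0, 0, 0]], "claw": [-1, -1, -1, -1, -1, -1, -1, -1]}}

```text
time_s: 3.62
ee_pos: [0.5128, 0.4046, 0.2264]
eef_rot: [-3.141, 0.003, 0.96]
wrist_force: [0.6, -0.0, 0.7]
finger_gap: 0.0879
```

Run:
```python
from h import *
snap('top','top2'); snap('side','side2')
a=cv2.imread('pics/top2.png')[215:285,80:170]; a=cv2.resize(a,None,fx=8,fy=8,interpolation=cv2.INTER_NEAREST); cv2.imwrite('pics/top2z.png',a)
a=cv2.imread('pics/side2.png')[90:200,170:290]; a=cv2.resize(a,None,fx=5,fy=5,interpolation=cv2.INTER_NEAREST); cv2.imwrite('pics/side2z.png',a)
```

```text
(no output)
```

View pics/top2z.png

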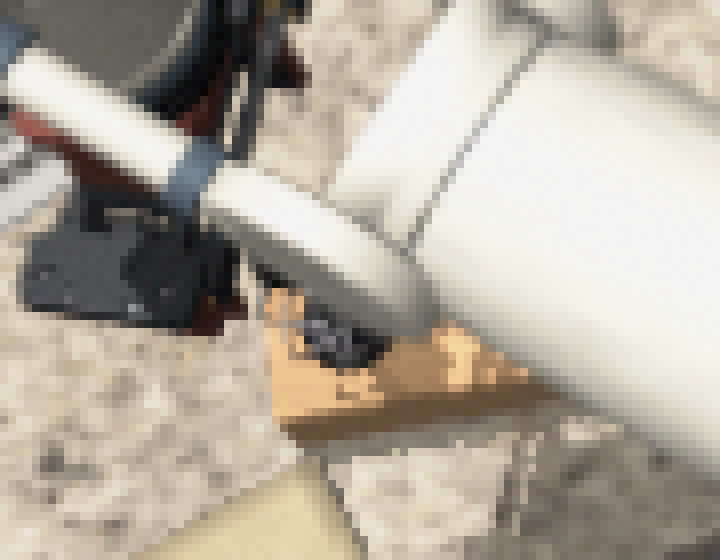

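View pics/side2z.png

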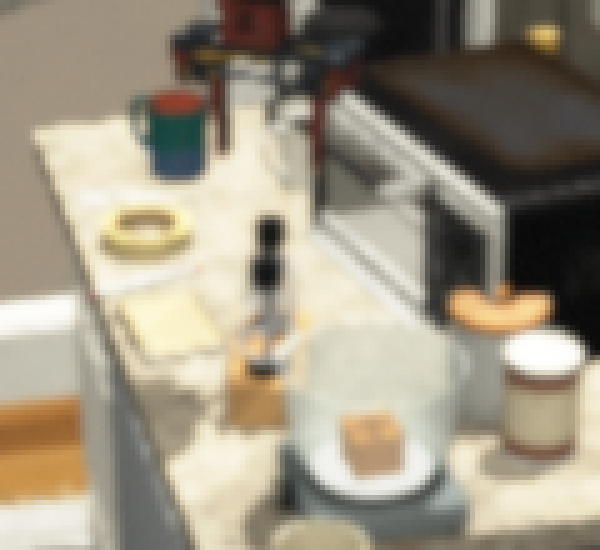

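Request:
{"fn": "jog_arm", "kwargs": {"offset": [[0, 0.001, -0.02], [0, 0, -0.02], [0, 0, -0.02], [0, 0, -0.015], [0, 0, -0.01], [0, 0, -0.009], [0, 0, 0]], "rot": [[0, 0, 0], [0, 0, 0], [0, 0, 0], [0, 0, 0], [0, 0, 0], [0, 0, 0], [0, 0, 0]], "claw": [-1, -1, -1, -1, -1, -1, -1], "newtons": 40}}

```text
time_s: 4.3
ee_pos: [0.513, 0.4059, 0.1331]
eef_rot: [-3.141, 0.0, 0.96]
wrist_force: [-0.7, -1.1, -0.4]
finger_gap: 0.088
```

Run:
```python
from h import *
from cell import get_obs
print(get_obs()['ee_pos'])
snap('side','side3')
a=cv2.imread('pics/side3.png')[100:180,180:270]; a=cv2.resize(a,None,fx=8,fy=8,interpolation=cv2.INTER_NEAREST); cv2.imwrite('pics/side3z.png',a)
```

```text
[0.513045   0.40594518 0.13314319]
```

View pics/side3z.png

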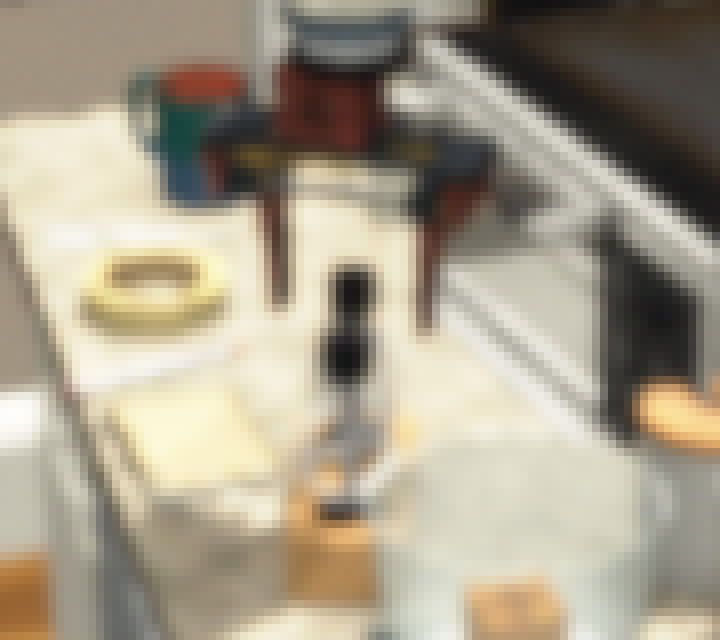

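Request:
{"fn": "jog_arm", "kwargs": {"offset": [[0, 0, 0], [0, 0, 0], [0, 0, 0], [0, 0, 0], [0, 0, 0], [0, 0, 0], [0, 0, 0], [0, 0, 0], [0, 0, 0], [0, 0, 0]], "rot": [[0, 0, 0], [0, 0, 0], [0, 0, 0], [0, 0, 0], [0, 0, 0], [0, 0, 0], [0, 0, 0], [0, 0, 0], [0, 0, 0], [0, 0, 0]], "claw": [1, 1, 1, 1, 1, 1, 1, 1, 1, 1], "newtons": 40}}

```text
time_s: 5.18
ee_pos: [0.513, 0.4061, 0.1336]
eef_rot: [-3.142, 0.0, 0.96]
wrist_force: [0.2, 0.4, -0.8]
finger_gap: 0.0259
```

Request:
{"fn": "jog_arm", "kwargs": {"offset": [[0, 0, 0.004], [0, 0, 0.01], [0, 0, 0.018], [0, 0, 0.02], [0, 0, 0.02], [0, 0, 0.02], [0, 0, 0.02], [0, 0, 0.02], [0, 0, 0.02], [0, 0, 0.018], [0, 0, 0.01], [0, 0, 0]], "rot": [[0, 0, 0], [0, 0, 0], [0, 0, 0], [0, 0, 0], [0, 0, 0], [0, 0, 0], [0, 0, 0], [0, 0, 0], [0, 0, 0], [0, 0, 0], [0, 0, 0], [0, 0, 0]], "claw": [1, 1, 1, 1, 1, 1, 1, 1, 1, 1, 1, 1]}}

```text
time_s: 6.18
ee_pos: [0.5134, 0.4063, 0.3182]
eef_rot: [3.139, -0.006, 0.96]
wrist_force: [0.7, -0.3, -0.5]
finger_gap: 0.0258
```

Request:
{"fn": "jog_arm", "kwargs": {"offset": [[0.001, -0.01, 0.005], [0.002, -0.02, 0], [0.0025, -0.025, 0], [0.0025, -0.025, 0], [0.0025, -0.025, 0], [0.0025, -0.025, 0], [0.0025, -0.025, 0], [0.0025, -0.025, 0], [0.002, -0.025, 0], [0.002, -0.025, 0], [0.002, -0.025, 0], [0.001, -0.015, 0]], "rot": [[0, 0, 0.04], [0, 0, 0.06], [0, 0, 0.06], [0, 0, 0.06], [0, 0, 0.06], [0, 0, 0.06], [0, 0, 0.06], [0, 0, 0.06], [0, 0, 0.06], [0, 0, 0.06], [0, 0, 0.06], [0, 0, 0]], "claw": [1, 1, 1, 1, 1, 1, 1, 1, 1, 1, 1, 1]}}

```text
time_s: 7.18
ee_pos: [0.5379, 0.1338, 0.3182]
eef_rot: [-3.141, 0.001, 1.601]
wrist_force: [0.5, -0.4, -0.5]
finger_gap: 0.0262
```

Request:
{"fn": "jog_arm", "kwargs": {"offset": [[0.001, -0.01, 0], [0, -0.006, 0], [0, 0, 0], [0, 0, 0], [0, 0, 0]], "rot": [[0, 0, 0], [0, 0, 0], [0, 0, 0], [0, 0, 0], [0, 0, 0]], "claw": [1, 1, 1, 1, 1]}}

```text
time_s: 7.6
ee_pos: [0.5389, 0.121, 0.3185]
eef_rot: [-3.141, -0.0, 1.601]
wrist_force: [0.2, 1.2, -0.1]
finger_gap: 0.0255
```

Run:
```python
from h import *
from cell import get_obs
o=get_obs(); print(o['ee_pos'],o['eef_rot'],o['wrist_force'],o['finger_gap'])
snap('side','side4');snap('top','top4')
print(proj('side',[o['ee_pos']]),proj('top',[o['ee_pos']]))
for n,(a,b) in {'top4':(140,150),'side4':(190,80)}.items():
    i=cv2.imread(f'pics/{n}.png')[b:b+110,a:a+110]; cv2.imwrite(f'pics/{n}z.png',cv2.resize(i,None,fx=5,fy=5,interpolation=cv2.INTER_NEAREST))
```

```text
[0.53894543 0.12095291 0.31846727] [-3.14128630e+00 -3.26759015e-04  1.60072498e+00] [ 0.24752775  1.15159232 -0.11475868] 0.025499611181053653
[[244.80742085 126.66759605]] [[184.78535923 184.74852015]]
```

View pics/top4z.png

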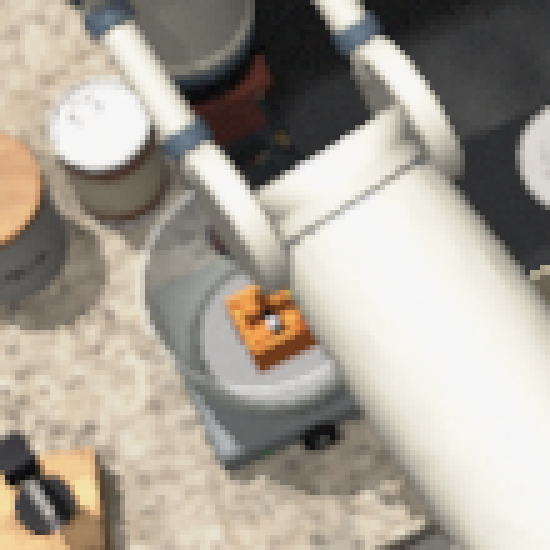

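View pics/side4z.png

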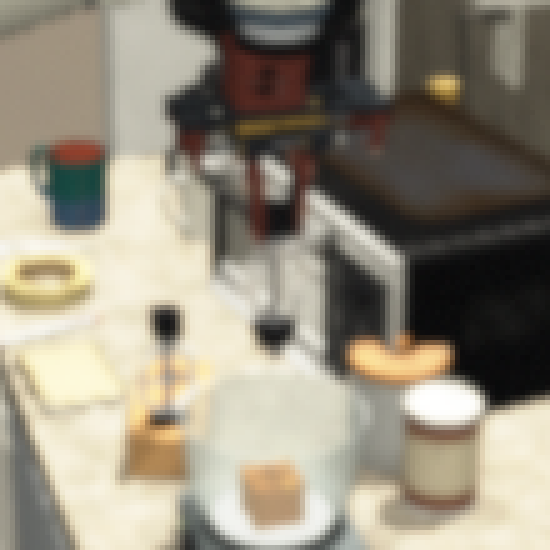

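```bash
cat > f4.py <<'E'
from fit import *
im=cv2.imread('pics/side2.png').astype(float); B,G,R=im[...,0],im[...,1],im[...,2]
print((R-B)[168:190:1,234:256:1].astype(int))
im4=cv2.imread('pics/side4.png').astype(int)
print(im4.mean(2)[138:156,234:256].astype(int))
print('hub corners',proj('side',sq(.5377,.1197,.03,.048,.086)).round(1).tolist())
zc=.3185-.0886
a=np.linspace(0,6.28,41)
for z in(zc,zc+.006): 
    q=proj('side',np.c_[.5389+.022*np.cos(a),.121+.022*np.sin(a),0*a+z]); print(z,q.min(0).round(2),q.max(0).round(2))
E
python3 f4.py
```

```text
[[ 18  19  20  20  20  20  20  20  20  20  20  20  20  21  20  20  20  20
   21  21  20  19]
 [ 16  17  17  18  19  19  19  20  21  21  21  22  21  21  20  20  19  19
   19  19  18  17]
 [ 14  15  15  16  17  18  19  20  20  20  22  24  26  26  22  19  17  17
   17  16  16  14]
 [ 13  13  13  16  20  23  24  25  25  27  29  35  39  38  30  20  16  15
   14  14  13  13]
 [ 12  12  14  20  31  40  42  44  45  46  51  58  64  61  44  26  16  14
   12  12  12  11]
 [ 13  13  16  27  50  68  73  75  75  71  74  81  85  81  63  39  21  14
   12  12  12  11]
 [ 12  13  16  29  60  88  95  95  88  79  78  82  89  90  81  58  33  16
   11  11  10  10]
 [ 11  11  14  27  56  87  98  97  92  85  78  81  91  98  95  76  45  21
   10   9   8   9]
 [ 10  10  12  22  46  76  93 100  99  92  85  86  93 100  98  82  52  24
   11   8   8   7]
 [  8   8  10  19  38  65  87  99 100  95  86  82  86  90  88  74  48  23
   11   8   7   8]
 [  7   4   6  16  34  58  76  87  89  86  80  75  75  75  73  63  42  22
    9   7   6   7]
 [  4   3   5  13  33  53  65  72  74  73  72  70  69  69  67  57  38  19
   
[... 2076 characters left out ...]
 229 227 223 217 207 190 164 135 136 179 218 230 226 209 189
  176 171 147  91]
 [231 230 229 228 227 225 224 222 217 200 180 181 205 226 235 236 230 212
  188 167 134  82]
 [228 227 226 228 229 230 231 231 227 220 213 216 224 229 233 236 235 228
  210 182 145  96]
 [226 224 225 227 230 234 236 235 230 226 226 229 232 232 230 230 233 233
  225 202 171 130]
 [225 223 222 222 224 229 232 230 226 223 224 227 229 229 226 221 224 230
  228 218 198 169]
 [220 217 215 213 214 218 220 220 218 217 217 219 221 221 218 214 216 221
  223 220 213 200]]
hub corners [[247.6, 171.1], [250.9, 176.2], [240.6, 177.8], [237.5, 172.6]]
0.2299 [239.53 143.26] [249.68 147.76]
0.2359 [239.54 142.02] [249.7  146.51]
```

Request:
{"fn": "jog_arm", "kwargs": {"offset": [[-0.001, -0.0015, -0.01], [0, 0, -0.02], [0, 0, -0.02], [0, 0, -0.02], [0, 0, -0.02], [0, 0, -0.01], [0, 0, -0.008], [0, 0, 0], [0, 0, 0]], "rot": [[0, 0, 0], [0, 0, 0], [0, 0, 0], [0, 0, 0], [0, 0, 0], [0, 0, 0], [0, 0, 0], [0, 0, 0], [0, 0, 0]], "claw": [1, 1, 1, 1, 1, 1, 1, 1, 1]}}

```text
time_s: 8.45
ee_pos: [0.5381, 0.1188, 0.2112]
eef_rot: [3.141, -0.0, 1.6]
wrist_force: [-0.2, -1.0, -0.4]
finger_gap: 0.0258
```

Run:
```python
from h import *
from cell import get_obs
o=get_obs(); print(o['ee_pos'],o['eef_rot'],o['wrist_force'],o['finger_gap'])
snap('side','side5');snap('top','top5')
for n,(a,b) in {'top5':(155,170),'side5':(205,110)}.items():
    i=cv2.imread(f'pics/{n}.png')[b:b+80,a:a+80]; cv2.imwrite(f'pics/{n}z.png',cv2.resize(i,None,fx=7,fy=7,interpolation=cv2.INTER_NEAREST))
```

```text
[0.53813793 0.11882003 0.21120333] [ 3.14113683e+00 -5.74828924e-05  1.60014159e+00] [-0.20540333 -0.97133876 -0.44627069] 0.025821667153108376
```

View pics/top5z.png

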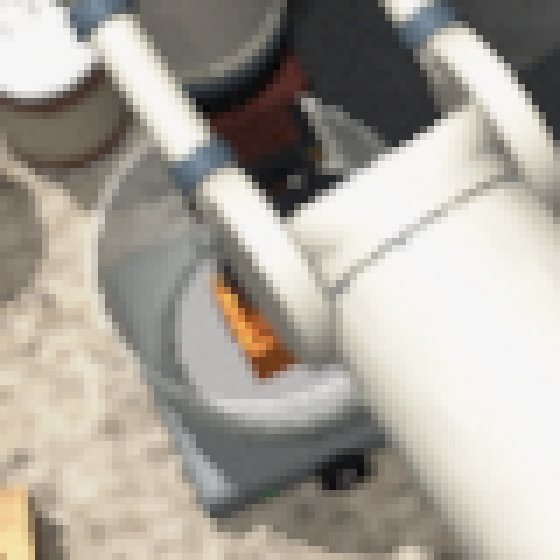

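View pics/side5z.png

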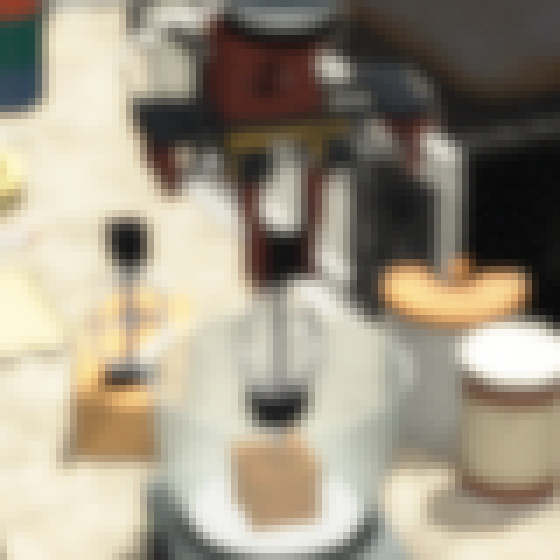

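Request:
{"fn": "jog_arm", "kwargs": {"offset": [[0, 0, -0.002], [0, 0, -0.002], [0, 0, -0.002], [0, 0, -0.002], [0, 0, -0.002], [0, 0, -0.002], [0, 0, 0]], "rot": [[0, 0, 0], [0, 0, 0], [0, 0, 0], [0, 0, 0], [0, 0, 0], [0, 0, 0], [0, 0, 0]], "claw": [1, 1, 1, 1, 1, 1, 1]}}

```text
time_s: 9.13
ee_pos: [0.5378, 0.1185, 0.1979]
eef_rot: [-3.141, 0.0, 1.6]
wrist_force: [-0.9, -0.8, -0.9]
finger_gap: 0.0256
```

Request:
{"fn": "jog_arm", "kwargs": {"offset": [[0, 0, -0.002], [0, 0, -0.002], [0, 0, -0.002], [0, 0, 0]], "rot": [[0, 0, 0], [0, 0, 0], [0, 0, 0], [0, 0, 0]], "claw": [1, 1, 1, 1]}}

```text
time_s: 9.47
ee_pos: [0.5379, 0.1185, 0.192]
eef_rot: [-3.141, 0.0, 1.6]
wrist_force: [0.4, 0.1, -1.5]
finger_gap: 0.0255
```

Request:
{"fn": "jog_arm", "kwargs": {"offset": [[0, 0, -0.001], [0, 0, -0.001], [0, 0, -0.001], [0, 0, -0.001], [0, 0, 0]], "rot": [[0, 0, 0], [0, 0, 0], [0, 0, 0], [0, 0, 0], [0, 0, 0]], "claw": [1, 1, 1, 1, 1]}}

```text
time_s: 9.88
ee_pos: [0.538, 0.1186, 0.1884]
eef_rot: [-3.141, 0.0, 1.6]
wrist_force: [-0.0, -1.3, -1.1]
finger_gap: 0.0261
```

Request:
{"fn": "jog_arm", "kwargs": {"offset": [[0, 0, -0.001], [0, 0, -0.001], [0, 0, -0.001], [0, 0, -0.001], [0, 0, 0]], "rot": [[0, 0, 0], [0, 0, 0], [0, 0, 0], [0, 0, 0], [0, 0, 0]], "claw": [1, 1, 1, 1, 1]}}

```text
time_s: 10.3
ee_pos: [0.5381, 0.1186, 0.185]
eef_rot: [3.141, -0.0, 1.6]
wrist_force: [-0.3, 0.2, 2.7]
finger_gap: 0.0258
```

Request:
{"fn": "jog_arm", "kwargs": {"offset": [[0, 0, -0.001], [0, 0, -0.001], [0, 0, -0.001], [0, 0, -0.001], [0, 0, 0]], "rot": [[0, 0, 0], [0, 0, 0], [0, 0, 0], [0, 0, 0], [0, 0, 0]], "claw": [1, 1, 1, 1, 1], "newtons": 50}}

```text
time_s: 10.72
ee_pos: [0.5382, 0.1186, 0.1807]
eef_rot: [3.141, -0.0, 1.6]
wrist_force: [-0.8, -0.4, 4.5]
finger_gap: 0.0256
```

Request:
{"fn": "jog_arm", "kwargs": {"offset": [[0, 0, -0.001], [0, 0, -0.001], [0, 0, -0.001], [0, 0, -0.001], [0, 0, 0]], "rot": [[0, 0, 0], [0, 0, 0], [0, 0, 0], [0, 0, 0], [0, 0, 0]], "claw": [1, 1, 1, 1, 1]}}

```text
time_s: 11.13
ee_pos: [0.5382, 0.1186, 0.1767]
eef_rot: [3.141, -0.0, 1.6]
wrist_force: [-1.2, 0.2, 5.8]
finger_gap: 0.0256
```

Request:
{"fn": "jog_arm", "kwargs": {"offset": [[0, 0, -0.001], [0, 0, -0.001], [0, 0, 0], [0, 0, 0]], "rot": [[0, 0, 0], [0, 0, 0], [0, 0, 0], [0, 0, 0]], "claw": [1, 1, 1, 1]}}

```text
time_s: 11.47
ee_pos: [0.5382, 0.1186, 0.1751]
eef_rot: [3.141, -0.0, 1.6]
wrist_force: [-0.8, -0.9, 7.2]
finger_gap: 0.0261
```

Request:
{"fn": "jog_arm", "kwargs": {"offset": [[0, 0, -0.001], [0, 0, -0.001], [0, 0, 0], [0, 0, 0]], "rot": [[0, 0, 0], [0, 0, 0], [0, 0, 0], [0, 0, 0]], "claw": [1, 1, 1, 1]}}

```text
time_s: 11.8
ee_pos: [0.5382, 0.1186, 0.1744]
eef_rot: [3.14, -0.0, 1.6]
wrist_force: [-3.1, -0.1, 9.7]
finger_gap: 0.0258
```

Request:
{"fn": "jog_arm", "kwargs": {"offset": [[0, 0, -0.001], [0, 0, -0.001], [0, 0, 0], [0, 0, 0]], "rot": [[0, 0, 0], [0, 0, 0], [0, 0, 0], [0, 0, 0]], "claw": [1, 1, 1, 1]}}

```text
time_s: 12.13
ee_pos: [0.5382, 0.1186, 0.1744]
eef_rot: [3.138, -0.0, 1.6]
wrist_force: [-5.1, -1.0, 18.4]
finger_gap: 0.0259
```

Run:
```python
from h import *
from cell import get_obs
o=get_obs(); print(o['ee_pos'],o['eef_rot'],o['wrist_force'],o['wrist_torque'],o['finger_gap'])
snap('side','side6')
i=cv2.imread('pics/side6.png')[110:190,205:285]; cv2.imwrite('pics/side6z.png',cv2.resize(i,None,fx=7,fy=7,interpolation=cv2.INTER_CUBIC))
```

```text
[0.53820858 0.11862053 0.17437683] [ 3.13815340e+00 -4.69130693e-04  1.59979919e+00] [-5.06073861 -1.01733464 18.40145056] [-0.17760018  1.42833594  0.02269701] 0.025906169950242884
```

View pics/side6z.png

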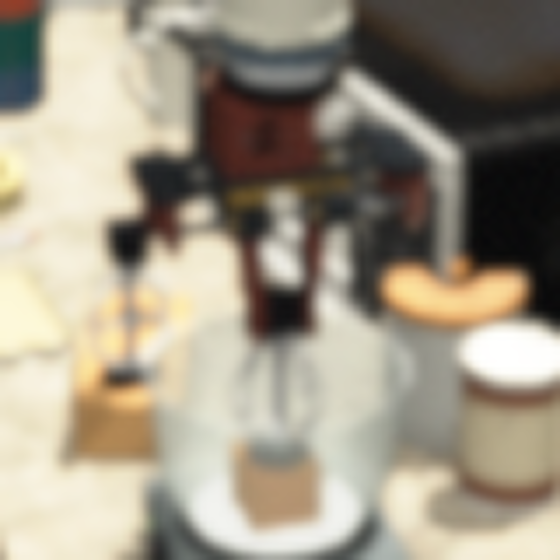

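Run:
```python
from cell import *
print(close_job()); o=get_obs(); print(o['time_s'],o['ee_pos'],o['wrist_force'],o['finger_gap'])
```

```text
the job is handed in; nothing more can be done
None
the job is handed in; nothing more can be done
```

The whisk is in the machine, meshed and pressed home, and I handed the job in at about 12 s while still gripping its head and pushing down. The hand-in reported no verdict.

**What I did:** I gripped the whisk head square on its faces (gap 26 mm) and lifted it clear of the stand. I turned it 0.64 rad to line up with the socket and lowered it into the hub. The pilot pin and lugs went in without needing a search.

**Last checks:**
- **Ejector:** it pushed back with 2.7 N at first, rising to about 7 N just before home, as described.
- **Home position:** the tool stopped at z = 0.1744 m against a predicted 0.1746 m. Pressing further only raised the force to 18 N, with no more travel.
- **Tilt:** the tool was about 0.003 rad off vertical.
- **Side picture:** the collar sits on the orange hub and the paddle is still in the stand. I didn't look at the mug, shaker and tumbler again at the end, but the arm's path stayed well above them.

**Not perfectly clean:** there was a small sideways force of about 5 N at the end. The camera estimate of the hub centre differed from the final tool position by about 1 mm.

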